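Load the four reference vials into their carrier pucks

TASK

Pick out the four amber glass vials with crimped metal caps and stand each one upright in the carrier puck of its own size: smallest vial in the smallest puck, next in the next, and so on up to the largest, each flat on the floor of the recess. They are glass: do not tip any of them over, and set them down gently rather than dropping them. Leave the white screw-cap bottle and jar where they stand.

Things in the scene. Friction and masses are not known exactly. Their poses are not given: they have to be found in the camera images.
- vial_xs_mid (a point): the smallest of the four loose amber glass vials with crimped aluminium caps, standing upright: straight round body 24 mm in diameter up to 33 mm, narrower neck and cap above, 48 mm high in all. This point is on its axis, half-way up (24 mm above its underside); z is the vial's axis, up
- vial_s_mid (a point): the second smallest of the four loose amber glass vials with crimped aluminium caps, standing upright: straight round body 32 mm in diameter up to 46 mm, narrower neck and cap above, 64 mm high in all. This point is on its axis, half-way up (32 mm above its underside); z is the vial's axis, up
- vial_m_mid (a point): the second largest of the four loose amber glass vials with crimped aluminium caps, standing upright: straight round body 42 mm in diameter up to 55 mm, narrower neck and cap above, 76 mm high in all. This point is on its axis, half-way up (38 mm above its underside); z is the vial's axis, up
- vial_l_mid (a point): the largest of the four loose amber glass vials with crimped aluminium caps, standing upright: straight round body 52 mm in diameter up to 61 mm, narrower neck and cap above, 86 mm high in all. This point is on its axis, half-way up (43 mm above its underside); z is the vial's axis, up
- puck_xs_floor (a point): the smallest of the four white round carrier pucks, fixed to the bench: a disc 54 mm across and 9 mm high overall with one round recess 44 mm across, 4 mm deep, flat floor 5 mm above the bench. This point is the centre of the recess floor; z up
- puck_s_floor (a point): the second smallest of the four white round carrier pucks, fixed to the bench: a disc 62 mm across and 9 mm high overall with one round recess 52 mm across, 4 mm deep, flat floor 5 mm above the bench. This point is the centre of the recess floor; z up
- puck_m_floor (a point): the second largest of the four white round carrier pucks, fixed to the bench: a disc 72 mm across and 9 mm high overall with one round recess 62 mm across, 4 mm deep, flat floor 5 mm above the bench. This point is the centre of the recess floor; z up
- puck_l_floor (a point): the largest of the four white round carrier pucks, fixed to the bench: a disc 82 mm across and 9 mm high overall with one round recess 72 mm across, 4 mm deep, flat floor 5 mm above the bench. This point is the centre of the recess floor; z up
- screw_bottle: white plastic screw-cap bottle, 36 mm across and 70 mm high, loose; not to be moved. Origin: centre of its underside; z up
- screw_jar: white plastic screw-cap jar, 40 mm across and 46 mm high, loose; not to be moved. Origin: centre of its underside; z up
Not all that is in view belongs to the job. What is shaped like the part that bears vial_m_mid but blue is not meant.

How it is judged:
By the outcome, as a careful person would: the job done as asked, in the order asked, and still so for the second after the job is handed in, with the robot touching nothing.
It also fails if it takes over 106 s, if anything falls off the work surface, if the arm or the gripper's body presses on something with over 40 N, if the wrist force passes 120 N, or if a joint passes its speed limit or range.

ROBOT

A 7-joint arm with a two-finger parallel gripper is mounted at the origin on the work surface. World frame = base frame: x ahead of the robot, y to its left, z up, the work surface at z = 0. Lengths are in m, angles in rad, forces in N, time in s.
With the tool pointing down it reaches from about 0.35 to 0.9 m from the base axis. Payload 8.1 kg.
Tool frame: the origin (TCP) lies midway between the tips of the shut fingers; the grasp point (between the pads) lies 19 mm behind it; z points along the fingers, y is the line along which they close (so a half turn about z gives the same grasp; the last joint's range is limited). The gripper opens to 92 mm and grips with 3 to 60 N. Pads are 19 mm wide; open, the fingers measure 130 mm over their backs; the gripper's body (75 mm by 190 mm) begins 47 mm behind the grasp point.
Start: joints at [1.137, 0.434, 0.025, 1.573, -0.012, 1.134, -0.075], TCP at [0.203, -0.591, 0.227] pointing down, gripper open.
Joint ranges: [-2.62, 2.62], [-0.44, 2.09], [-1.27, 1.32], [0.08, 2.57], [-1.32, 4.46], [0.12, 2], [-2.74, 2.74]. Speed limits (rad/s): [2.22, 2.22, 3.01, 3.01, 3.14, 3.14, 3.14].

INTERFACE

Orientations are given as a rotation vector (axis times angle).
In Python, from cell import arm gives the robot as it stands.
- The arm moves only by the tool move_arm, never from a script. Its argument "motion" is a list of rows, each an object of numbers: "tx", "ty", "tz": the shift along the tool's x, y, z normalised to -1 to 1, where 1 is 1000 mm; "twist": the turn about the tool's z normalised to -1 to 1, where 1 is pi/2 rad. In form: [{"tx": .., "ty": .., "tz": .., "twist": ..}, ...]. A call has 1 to 12 rows; each row shifts and turns the commanded pose from where the row before left it, along the tool's axes as they then stand; what a row does not reach is not made up. A row lasts 1/10 s, in which the tool goes at most 50 mm and 8.59 degrees, less where a joint would pass 70% of its speed; a pose out of reach is approached as far as the arm can. A call with a number of a shift or a turn outside -1 to 1 is refused whole. A call with a gripper value outside its range is refused whole. "gripper" is the gripper's target within -1 to 1 (shut at 1, half-way at 0, fully open at -1), set as the call begins (left out, the last holds). The fingers move at their own pace and stop on an object; "squeeze" is the grip in N (left out, the last holds). Time passes only in rows, so rows that do not move let the fingers close. It gives the time, the measured TCP pose, the force, the opening and the grip force at its end, in the units of the state.
- arm.observe(): the state, without advancing time (a new reading comes with each control period).
- arm.get_image(name): name is "side" or "top" or "wrist"; returns the picture (400x640x3 uint8, red, green, blue); there is no depth.
- arm.calibration(name): a dict with "K" (3x3 intrinsics, pixels), "k1" (the pictures are not rectified: a ray, as slopes to the right and down, at radius r is drawn at 1 + k1 r^2 times it, then the intrinsics apply), "T" (4x4, takes a point from camera to world coordinates). Camera axes: x right, y down, z forward; pixel columns grow to the right and rows downward; lengths in m; the calibration is good to about 2 mm. A picture is of the moment at which its call begins: read the wrist's pose just before it. calibration takes no time and is no camera call; for the wrist camera it gives the pose at the moment of the call.
- arm.sign_off(): hands the job in; it is judged then, once.
Trained networks look in the newest picture that a camera, given by its name, has taken for a name from the list of things; names that differ only in an ending like _2 or _b are one class to them, and where a whole thing is asked for, a point or a joint stands for the part that bears it (a point fixed in the world has none). Each returns a list of dicts, best first, with "conf" (0 to 1); they miss things now and then, are a little off and sometimes report something else, mostly with a low value. They report only what shows in the picture. A call takes as long as a camera call. They do not tell look-alikes from the thing itself.
- arm.look_for(camera, query): "point" ([column, row] as shares, 0 to 1, of the picture: columns of its width, rows of its height, amid what is visible of it).
- arm.regions_of(camera, query): "region" (400x640 bool, what is visible of it) and "point" ([column, row] as shares, 0 to 1, of the picture: columns of its width, rows of its height, amid what is visible of it).
- arm.place_of(camera, query): "point" ([column, row] as shares, 0 to 1, of the picture: columns of its width, rows of its height: a listed point, or the origin of a listed thing).
The state is a dict: "clock": time; "joints": joint angles; "dq": joint speeds; "joint_efforts": joint torques, N m; "position": TCP position; "ee_rot": TCP orientation; "force": force on the tool from outside, world axes, zero at the start; "ft_torque": the same for the moment, N m; "width": opening from 0.0 (shut) to 1.0 (fully open); "gripper_force": force on a finger pad.
Only numpy, scipy, OpenCV 4.12 (cv2) and the standard library are available. Lean on these libraries where they do the work, as an engineer would, in place of code of your own. Each camera call takes 0.05 s, during which the arm holds its last target. There are 200 camera calls.

## Working session

There is one attempt and no reset: what is moved stays moved. The work goes in short steps, Python scripts to look and compute and a tool call to move; the robot and the scene stay as the last step left them, time stands still between calls to the robot, and variables do not carry over. Pictures are saved under pics/ and viewed, at most 14 in all, crops included, and the job is handed in when it is done.

Besides the shell and the picture viewer there is one more tool, called after ">>>" as a command line: name --argument value ..., lists and objects as JSON in quotes. move_arm: Moves the arm, as the interface text tells. Scaled input: -1 to 1 covers 1000 mm each way for a shift and pi/2 rad each way for a turn. Its arguments: {"type":"object","properties":{"motion":{"type":"array","items":{"type":"object","properties":{"tx":{"type":"number"},"ty":{"type":"number"},"tz":{"type":"number"},"twist":{"type":"number"}}}},"gripper":{"type":"number"},"squeeze":{"type":"number"}},"required":["motion"]}

```bash
mkdir -p pics; cat > h.py <<'E'
import numpy as np, cv2
from cell import arm
def save(c,n):
    im=arm.get_image(c); cv2.imwrite(f'pics/{n}.png',im[:,:,::-1]); return im
def ray(c,p,cal=None):
    cal=cal or arm.calibration(c); K=np.array(cal['K'],float);T=np.array(cal['T'])
    d=cv2.undistortPoints(np.array([[[p[0]*640,p[1]*400]]],float),K,np.array([cal['k1'],0,0,0.]))[0,0]
    return T[:3,3],T[:3,:3]@np.array([d[0],d[1],1])
def at(c,p,z,cal=None):
    o,d=ray(c,p,cal); return o+d*(z-o[2])/d[2]
Z=dict(vial_xs_mid=.024,vial_s_mid=.032,vial_m_mid=.038,vial_l_mid=.043,puck_xs_floor=.005,puck_s_floor=.005,puck_m_floor=.005,puck_l_floor=.005,screw_bottle=0,screw_jar=0)
E
python3 - <<'E'
from h import *
for c in ('top','side'):
    save(c,c+'0')
    for n,z in Z.items():
        for r in arm.place_of(c,n)[:4]:
            p=r['point'];print(c,n,round(r['conf'],2),np.round([p[0]*640,p[1]*400]),np.round(at(c,p,z),3))
print(arm.observe())
E
```

```text
top vial_xs_mid 0.66 [202. 262.] [0.424 0.276 0.024]
top vial_s_mid 0.79 [482. 227.] [ 0.429 -0.312  0.032]
top vial_m_mid 0.92 [396. 241.] [ 0.421 -0.126  0.038]
top vial_m_mid 0.9 [442. 241.] [ 0.409 -0.221  0.038]
top vial_l_mid 0.73 [293. 246.] [0.435 0.084 0.043]
top puck_xs_floor 0.95 [188. 179.] [0.611 0.302 0.005]
top puck_s_floor 0.63 [373. 164.] [ 0.596 -0.106  0.005]
top puck_m_floor 0.76 [463. 164.] [ 0.574 -0.304  0.005]
top puck_l_floor 0.62 [265. 170.] [0.61  0.13  0.005]
top screw_bottle 0.63 [418. 191.] [ 0.526 -0.194  0.   ]
top screw_jar 0.68 [241. 206.] [0.538 0.19  0.   ]
side vial_xs_mid 0.8 [366. 294.] [0.434 0.284 0.024]
side vial_s_mid 0.53 [378. 141.] [ 0.417 -0.304  0.032]
side vial_m_mid 0.75 [375. 176.] [ 0.423 -0.107  0.038]
side vial_m_mid 0.68 [381. 157.] [ 0.408 -0.199  0.038]
side vial_l_mid 0.74 [366. 222.] [0.442 0.088 0.043]
side vial_l_mid 0.57 [324. 150.] [ 0.567 -0.223  0.043]
side vial_l_mid 0.34 [374. 174.] [ 0.426 -0.108  0.043]
side puck_xs_floor 0.93 [273. 305.] [0.61  0.309 0.005]
side puck_m_floor 0.61 [365. 220.] [0.444 0.036 0.005]
side puck_m_floor 0.48 [325. 148.] [ 0.573 -0.3    0.005]
side screw_bottle 0.55 [336. 174.] [ 0.53  -0.168  0.   ]
{'clock': 1.1, 'joints': array([ 1.13735168,  0.43449251,  0.02503137,  1.57319504, -0.01160536,
        1.13398733, -0.07510514]), 'dq': array([ 3.19359600e-04, -8.86065606e-04,  1.26035950e-04, -1.31512651e-03,
       -1.26776963e-04, -7.92001272e-04,  5.43855271e-05]), 'joint_efforts': array([-7.33445722e-04, -6.67700028e+01,  9.83925462e-01, -3.14824641e+01,
       -6.05807570e-02,  3.28292500e-02,  1.17325962e-04]), 'position': array([ 0.20299305, -0.59113976,  0.22674878]), 'ee_rot': array([ 3.09867230e+00,  5.17124693e-01, -6.96967206e-06]), 'force': array([0.00157702, 0.65772949, 0.00381561]), 'ft_torque': array([-0.01758051, -0.03060092, -0.04310095]), 'gripper_force': 0.0, 'width': 1.0013303687860553}
```

View pics/top0.png

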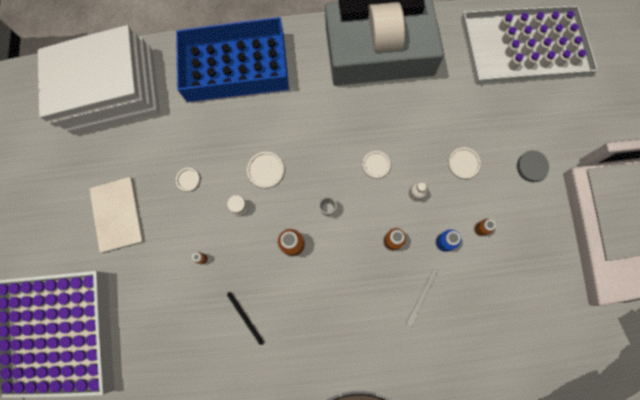

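View pics/side0.png

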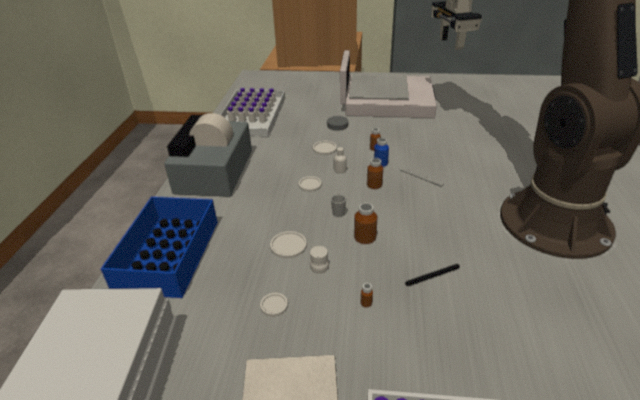

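The four amber vials, from left to right in the top picture, are xs (200,258), l (291,241), m (395,239) and s (486,227). The blue decoy is at (449,240). The pucks are xs (188,179), l (265,170), s (376,164) and m (464,163), and both views agree with the networks. I'll turn the tool so it closes along world x, which makes tool x = world y and tool y = world x.

>>> move_arm --motion '[{"twist": -0.0877}, {"twist": -0.0877}, {"twist": -0.0877}, {"twist": -0.0877}, {"twist": -0.0877}, {"twist": -0.0877}, {"twist": -0.0877}, {"twist": -0.0877}, {"twist": -0.0878}, {"tx": 0.03, "ty": 0.03}, {"tx": 0.03, "ty": 0.03}, {"tx": 0.03, "ty": 0.03}]' --gripper -1 --squeeze 10

```text
invalid input
```

>>> move_arm --motion '[{"tx": 0, "ty": 0, "tz": 0, "twist": -0.0877}, {"tx": 0, "ty": 0, "tz": 0, "twist": -0.0877}, {"tx": 0, "ty": 0, "tz": 0, "twist": -0.0877}, {"tx": 0, "ty": 0, "tz": 0, "twist": -0.0877}, {"tx": 0, "ty": 0, "tz": 0, "twist": -0.0877}, {"tx": 0, "ty": 0, "tz": 0, "twist": -0.0877}, {"tx": 0, "ty": 0, "tz": 0, "twist": -0.0877}, {"tx": 0, "ty": 0, "tz": 0, "twist": -0.0877}, {"tx": 0, "ty": 0, "tz": 0, "twist": -0.0878}, {"tx": 0.03, "ty": 0.03, "tz": 0, "twist": 0}, {"tx": 0.03, "ty": 0.03, "tz": 0, "twist": 0}, {"tx": 0.03, "ty": 0.03, "tz": 0, "twist": 0}]' --gripper -1 --squeeze 10

```text
clock: 2.3
position: [0.2936, -0.5002, 0.2268]
ee_rot: [2.223, 2.22, 0.0]
force: [1.0, -0.6, -0.1]
width: 1.003
gripper_force: 0.0
```

>>> move_arm --motion '[{"tx": 0.046, "ty": 0.017, "tz": 0, "twist": 0}, {"tx": 0.046, "ty": 0.017, "tz": 0, "twist": 0}, {"tx": 0.046, "ty": 0.017, "tz": 0, "twist": 0}, {"tx": 0.046, "ty": 0.017, "tz": 0, "twist": 0}, {"tx": 0.046, "ty": 0.017, "tz": 0, "twist": 0}, {"tx": 0.046, "ty": 0.017, "tz": 0, "twist": 0}, {"tx": 0.046, "ty": 0.017, "tz": 0, "twist": 0}, {"tx": 0.046, "ty": 0.015, "tz": 0, "twist": 0}, {"tx": 0.046, "ty": 0, "tz": 0, "twist": 0}, {"tx": 0.046, "ty": 0, "tz": 0, "twist": 0}, {"tx": 0.046, "ty": 0, "tz": 0, "twist": 0}, {"tx": 0.046, "ty": 0, "tz": 0, "twist": 0}]'

```text
clock: 3.5
position: [0.4269, 0.0526, 0.2271]
ee_rot: [2.221, 2.22, 0.001]
force: [0.8, 0.2, 0.6]
width: 1.0
gripper_force: 0.0
```

>>> move_arm --motion '[{"tx": 0.046, "ty": 0, "tz": 0, "twist": 0}, {"tx": 0.046, "ty": 0, "tz": 0, "twist": 0}, {"tx": 0.046, "ty": 0, "tz": 0, "twist": 0}, {"tx": 0.046, "ty": 0, "tz": 0, "twist": 0}, {"tx": 0.04, "ty": 0, "tz": 0, "twist": 0}, {"tx": 0, "ty": 0, "tz": 0, "twist": 0}, {"tx": 0, "ty": 0, "tz": 0, "twist": 0}]'

```text
clock: 4.2
position: [0.4267, 0.2756, 0.2265]
ee_rot: [-2.219, -2.224, 0.001]
force: [0.1, -0.1, 0.5]
width: 1.0
gripper_force: 0.0
```

```bash
cat > look.py <<'E'
import sys
from h import *
n=sys.argv[1]; names=sys.argv[2:]
cal=arm.calibration('wrist'); save('wrist',n)
for q in names:
    for r in arm.place_of('wrist',q)[:3]:
        p=r['point'];print(q,round(r['conf'],2),np.round([p[0]*640,p[1]*400]),np.round(at('wrist',p,Z[q],cal),4))
s=arm.observe();print(s['clock'],s['position'],s['joints'])
print(np.round(cal['T'],3))
E
python3 look.py w1 vial_xs_mid puck_xs_floor
```

```text
vial_xs_mid 0.66 [323. 169.] [0.4304 0.2854 0.024 ]
puck_xs_floor 0.93 [458. 153.] [0.6111 0.3053 0.005 ]
4.35 [0.42745182 0.27322979 0.22656265] [-0.09547737  0.33871366 -0.74117913  1.80973934  0.25648428  1.09214814
 -0.93006247]
[[ 1.     0.002 -0.     0.426]
 [ 0.002 -0.965 -0.264  0.346]
 [-0.001  0.264 -0.965  0.385]
 [ 0.     0.     0.     1.   ]]
```

View pics/w1.png

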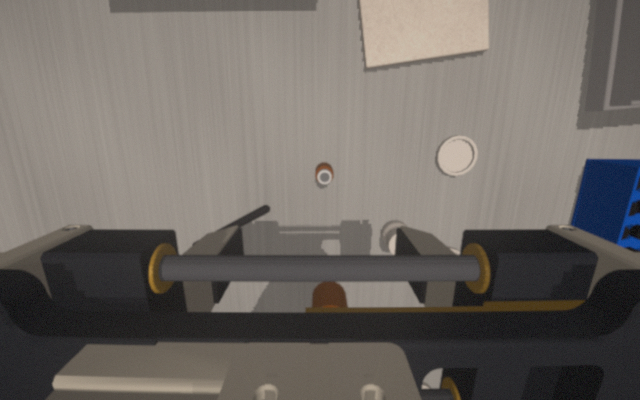

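The wrist view has the xs vial at (324,170), near (0.430, 0.285), and its puck at (457,155), near (0.611, 0.304). I'll go lower and check once more.

>>> move_arm --motion '[{"tx": 0.011, "ty": 0.003, "tz": 0.04, "twist": 0}, {"tx": 0, "ty": 0, "tz": 0.04, "twist": 0}, {"tx": 0, "ty": 0, "tz": 0.04, "twist": 0}, {"tx": 0, "ty": 0, "tz": 0, "twist": 0}, {"tx": 0, "ty": 0, "tz": 0, "twist": 0}]'

```text
clock: 4.85
position: [0.4303, 0.285, 0.1073]
ee_rot: [2.223, 2.22, -0.002]
force: [1.5, 1.0, 1.1]
width: 0.997
gripper_force: 0.0
```

```bash
python3 look.py w2 vial_xs_mid puck_xs_floor | head -4
```

```text
vial_xs_mid 0.73 [325. 208.] [0.4348 0.2803 0.024 ]
5.0 [0.43135496 0.28647077 0.10893366] [-0.18897049  0.4885122  -0.67340162  1.93213344  0.40026882  0.85315712
 -1.07401113]
[[ 1.    -0.001 -0.001  0.43 ]
```

View pics/w2.png

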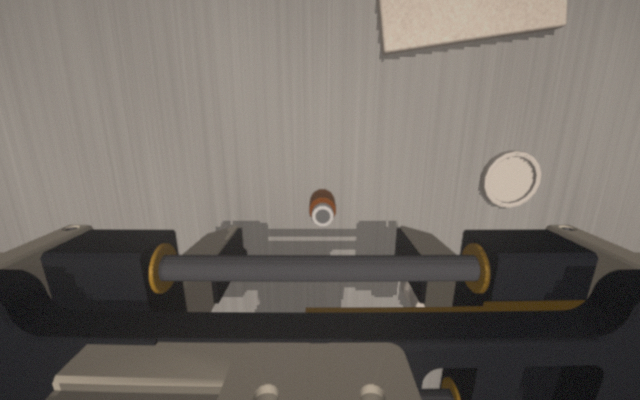

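The vial is at (322,205), centred under the tool to within about 2 mm. I'll descend and close.

>>> move_arm --motion '[{"tx": -0.002, "ty": 0.002, "tz": 0.04, "twist": 0}, {"tx": 0, "ty": 0, "tz": 0.03, "twist": 0}, {"tx": 0, "ty": 0, "tz": 0.02, "twist": 0}, {"tx": 0, "ty": 0, "tz": 0.008, "twist": 0}, {"tx": 0, "ty": 0, "tz": 0, "twist": 0}, {"tx": 0, "ty": 0, "tz": 0, "twist": 0}]'

```text
clock: 5.6
position: [0.4329, 0.2846, 0.0101]
ee_rot: [2.221, 2.221, 0.003]
force: [0.5, 0.9, 0.6]
width: 0.999
gripper_force: 0.0
```

>>> move_arm --motion '[{"tx": 0, "ty": 0, "tz": 0, "twist": 0}, {"tx": 0, "ty": 0, "tz": 0, "twist": 0}, {"tx": 0, "ty": 0, "tz": 0, "twist": 0}, {"tx": 0, "ty": 0, "tz": 0, "twist": 0}, {"tx": 0, "ty": 0, "tz": 0, "twist": 0}, {"tx": 0, "ty": 0, "tz": 0, "twist": 0}, {"tx": 0, "ty": 0, "tz": 0, "twist": 0}, {"tx": 0, "ty": 0, "tz": 0, "twist": 0}, {"tx": 0, "ty": 0, "tz": 0, "twist": 0}, {"tx": 0, "ty": 0, "tz": 0, "twist": 0}]' --gripper 1 --squeeze 8

```text
clock: 6.6
position: [0.432, 0.2838, 0.0086]
ee_rot: [-2.222, -2.221, 0.0]
force: [0.9, -0.1, 0.4]
width: 0.252
gripper_force: 8.0
```

>>> move_arm --motion '[{"tx": 0, "ty": 0, "tz": -0.01, "twist": 0}, {"tx": 0, "ty": 0, "tz": -0.025, "twist": 0}, {"tx": 0, "ty": 0.01, "tz": -0.025, "twist": 0}, {"tx": 0.007, "ty": 0.03, "tz": 0, "twist": 0}, {"tx": 0.007, "ty": 0.04, "tz": 0, "twist": 0}, {"tx": 0.007, "ty": 0.04, "tz": 0, "twist": 0}, {"tx": 0, "ty": 0.035, "tz": 0, "twist": 0}, {"tx": 0, "ty": 0.02, "tz": 0, "twist": 0}, {"tx": 0, "ty": 0.004, "tz": 0, "twist": 0}, {"tx": 0, "ty": 0, "tz": 0, "twist": 0}, {"tx": 0, "ty": 0, "tz": 0, "twist": 0}, {"tx": 0, "ty": 0, "tz": 0, "twist": 0}]'

```text
clock: 7.8
position: [0.6097, 0.3053, 0.0691]
ee_rot: [-2.22, -2.223, 0.001]
force: [-0.5, 0.4, 0.2]
width: 0.258
gripper_force: 8.0
```

```bash
python3 look.py w3 vial_xs_mid puck_xs_floor | head -4
```

```text
vial_xs_mid 0.65 [318. 260.] [0.6079 0.2694 0.024 ]
puck_xs_floor 0.71 [321. 216.] [0.6105 0.2993 0.005 ]
7.95 [0.61042957 0.30502025 0.06899509] [-0.1840087   0.75320587 -0.59229975  1.5404943   0.47296696  0.99437294
 -0.91161356]
```

View pics/w3.png

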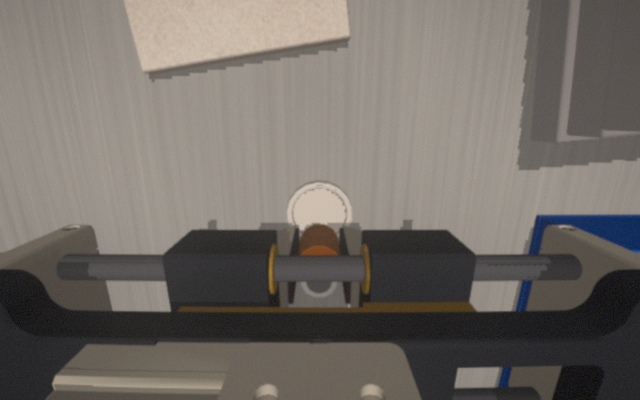

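The puck is centred near (320,214), with the vial above it. I'll shift −3 mm in y and lower it.

>>> move_arm --motion '[{"tx": -0.003, "ty": 0, "tz": 0.015, "twist": 0}, {"tx": 0, "ty": 0, "tz": 0.02, "twist": 0}, {"tx": 0, "ty": 0, "tz": 0.012, "twist": 0}, {"tx": 0, "ty": 0, "tz": 0.005, "twist": 0}, {"tx": 0, "ty": 0, "tz": 0.002, "twist": 0}, {"tx": 0, "ty": 0, "tz": 0.001, "twist": 0}, {"tx": 0, "ty": 0, "tz": 0, "twist": 0}, {"tx": 0, "ty": 0, "tz": 0, "twist": 0}, {"tx": 0, "ty": 0, "tz": 0, "twist": 0}]'

```text
clock: 8.85
position: [0.6114, 0.302, 0.0143]
ee_rot: [2.221, 2.221, 0.001]
force: [-0.8, -0.2, 0.3]
width: 0.26
gripper_force: 8.0
```

>>> move_arm --motion '[{"tx": 0, "ty": 0, "tz": 0, "twist": 0}, {"tx": 0, "ty": 0, "tz": 0, "twist": 0}, {"tx": 0, "ty": 0, "tz": 0, "twist": 0}, {"tx": 0, "ty": 0, "tz": 0, "twist": 0}, {"tx": 0, "ty": 0, "tz": 0, "twist": 0}]' --gripper 0

```text
clock: 9.35
position: [0.6111, 0.3018, 0.0137]
ee_rot: [2.222, 2.221, 0.0]
force: [0.2, -0.3, 0.2]
width: 0.499
gripper_force: 0.0
```

>>> move_arm --motion '[{"tx": 0, "ty": 0, "tz": -0.02, "twist": 0}, {"tx": 0, "ty": 0, "tz": -0.04, "twist": 0}, {"tx": 0, "ty": 0, "tz": -0.05, "twist": 0}, {"tx": 0, "ty": 0, "tz": -0.05, "twist": 0}, {"tx": -0.04, "ty": -0.01, "tz": -0.03, "twist": 0}, {"tx": -0.045, "ty": -0.015, "tz": -0.02, "twist": 0}, {"tx": -0.045, "ty": -0.015, "tz": 0, "twist": 0}, {"tx": -0.045, "ty": -0.015, "tz": 0, "twist": 0}, {"tx": -0.045, "ty": -0.015, "tz": 0, "twist": 0}, {"tx": -0.045, "ty": -0.015, "tz": 0, "twist": 0}, {"tx": -0.045, "ty": -0.015, "tz": 0, "twist": 0}, {"tx": -0.045, "ty": -0.015, "tz": 0, "twist": 0}]' --gripper -1

```text
clock: 10.55
position: [0.4957, -0.0528, 0.2227]
ee_rot: [2.221, 2.221, 0.0]
force: [0.4, 0.4, -0.1]
width: 0.998
gripper_force: 0.0
```

>>> move_arm --motion '[{"tx": -0.045, "ty": -0.015, "tz": 0, "twist": 0}, {"tx": -0.045, "ty": -0.015, "tz": 0, "twist": 0}, {"tx": -0.045, "ty": -0.015, "tz": 0, "twist": 0}, {"tx": -0.045, "ty": -0.015, "tz": 0, "twist": 0}, {"tx": -0.04, "ty": -0.014, "tz": 0, "twist": 0}, {"tx": -0.03, "ty": 0, "tz": 0, "twist": 0}, {"tx": 0, "ty": 0, "tz": 0, "twist": 0}, {"tx": 0, "ty": 0, "tz": 0, "twist": 0}]'

```text
clock: 11.35
position: [0.4225, -0.3012, 0.2225]
ee_rot: [-2.223, -2.22, -0.001]
force: [0.7, 0.5, -0.6]
width: 0.995
gripper_force: 0.0
```

```bash
python3 look.py w4 vial_s_mid vial_m_mid| head -7;python3 - <<'E'
from h import *
im=save('side','s1')
cv2.imwrite('pics/s1c.png',cv2.resize(im[100:330,220:420,::-1],None,fx=2.5,fy=2.5))
w=cv2.imread('pics/w4.png');c=cv2.imread('pics/s1c.png');c=c[:400]if 0 else cv2.resize(c,(348,400))
cv2.imwrite('pics/c4.png',cv2.resize(np.hstack([w,c]),(800,324)))
E
```

```text
vial_s_mid 0.61 [318. 195.] [ 0.4208 -0.3223  0.032 ]
vial_m_mid 0.71 [321.  20.] [ 0.4235 -0.1263  0.038 ]
vial_m_mid 0.66 [306. 123.] [ 0.4063 -0.2336  0.038 ]
11.5 [ 0.42309424 -0.29957312  0.22270102] [ 0.96998811  0.32875715 -0.58503871  1.79915778  0.20381907  1.07411845
  0.3140079 ]
[[ 1.    -0.001 -0.001  0.422]
 [-0.001 -0.965 -0.263 -0.231]
```

View pics/c4.png

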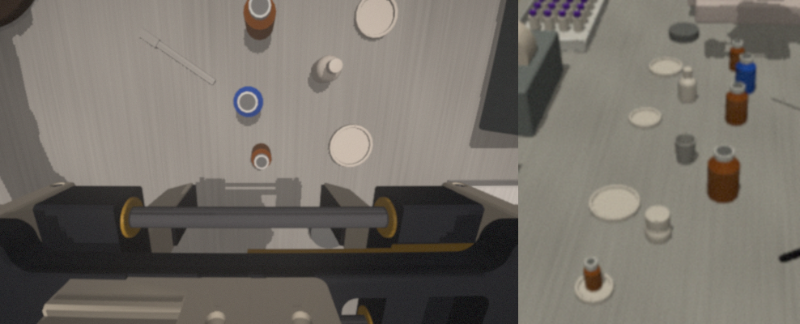

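The xs vial stands upright in its puck (side crop, 593,275). The s vial shows at wrist pixel (321,194), near (0.422, −0.318). I'll take a closer look.

>>> move_arm --motion '[{"tx": -0.015, "ty": 0, "tz": 0.04, "twist": 0}, {"tx": 0, "ty": 0, "tz": 0.04, "twist": 0}, {"tx": 0, "ty": 0, "tz": 0.02, "twist": 0}, {"tx": 0, "ty": 0, "tz": 0, "twist": 0}, {"tx": 0, "ty": 0, "tz": 0, "twist": 0}]'

```text
clock: 12.05
position: [0.4233, -0.3154, 0.1232]
ee_rot: [2.22, 2.223, 0.001]
force: [-0.2, 0.6, 0.1]
width: 1.0
gripper_force: 0.0
```

```bash
python3 look.py w5 vial_s_mid | head -4; python3 - <<'E'
from h import *
for q in('vial_s_mid',):
  cal=arm.calibration('wrist')
  for r in arm.regions_of('wrist',q)[:2]:
    ys,xs=np.nonzero(r['region']);print(r['conf'],xs.min(),xs.max(),ys.min(),ys.max())
    for z,row in((.0,ys.min()),(.064,ys.max())):print(at('wrist',[(xs.min()+xs.max())/2/640,row/400],z,cal))
E
```

```text
vial_s_mid 0.68 [319. 205.] [ 0.4222 -0.3197  0.032 ]
12.15 [ 0.42386165 -0.31611912  0.12420286] [ 0.9429191   0.45174626 -0.53910419  1.89815464  0.29837644  0.86861546
  0.25438925]
[[ 1.     0.001  0.     0.422]
0.73 305 340 181 228
[ 0.42676087 -0.30529203  0.        ]
[ 0.42595388 -0.33112085  0.064     ]
```

The s vial is at about (0.425, −0.3205), so I'll correct by −5 mm in y and +1 mm in x.

>>> move_arm --motion '[{"tx": -0.005, "ty": 0.001, "tz": 0.03, "twist": 0}, {"tx": 0, "ty": 0, "tz": 0.04, "twist": 0}, {"tx": 0, "ty": 0, "tz": 0.026, "twist": 0}, {"tx": 0, "ty": 0, "tz": 0.01, "twist": 0}, {"tx": 0, "ty": 0, "tz": 0, "twist": 0}, {"tx": 0, "ty": 0, "tz": 0, "twist": 0}]'

```text
clock: 12.8
position: [0.4247, -0.3215, 0.018]
ee_rot: [2.22, 2.22, 0.001]
force: [0.6, 0.6, -0.4]
width: 1.002
gripper_force: 0.0
```

>>> move_arm --motion '[{"tx": 0, "ty": 0, "tz": 0, "twist": 0}, {"tx": 0, "ty": 0, "tz": 0, "twist": 0}, {"tx": 0, "ty": 0, "tz": 0, "twist": 0}, {"tx": 0, "ty": 0, "tz": 0, "twist": 0}, {"tx": 0, "ty": 0, "tz": 0, "twist": 0}, {"tx": 0, "ty": 0, "tz": 0, "twist": 0}, {"tx": 0, "ty": 0, "tz": 0, "twist": 0}, {"tx": 0, "ty": 0, "tz": 0, "twist": 0}, {"tx": 0, "ty": 0, "tz": 0, "twist": 0}, {"tx": 0, "ty": 0, "tz": 0, "twist": 0}]' --gripper 1 --squeeze 10

```text
clock: 13.8
position: [0.4237, -0.3211, 0.0166]
ee_rot: [2.221, 2.221, 0.0]
force: [0.0, 0.2, 0.1]
width: 0.349
gripper_force: 10.0
```

```bash
python3 - <<'E'
from h import *
for i in range(2):
  for c in('top','side'):
    arm.get_image(c)
    for q in('puck_s_floor','puck_m_floor','puck_l_floor'):
      for r in arm.regions_of(c,q)[:2]:
        ys,xs=np.nonzero(r['region']);p=[(xs.min()+xs.max()+1)/1280,(ys.min()+ys.max()+1)/800];a=at(c,[xs.min()/640,p[1]],.009);b=at(c,[(xs.max()+1)/640,p[1]],.009)
        print(c,q,round(r['conf'],2),np.round(at(c,p,.007),4)[:2],round(np.linalg.norm(a-b),4))
  if i==0: pass
  break
E
```

```text
top puck_s_floor 0.82 [ 0.5929 -0.1124] 0.0589
top puck_m_floor 0.56 [ 0.5755 -0.3077] 0.072
top puck_l_floor 0.66 [0.6083 0.1271] 0.081
side puck_s_floor 0.68 [ 0.5928 -0.103 ] 0.0579
side puck_m_floor 0.66 [ 0.5727 -0.2915] 0.071
side puck_l_floor 0.69 [0.6106 0.1368] 0.0798
```

>>> move_arm --motion '[{"tx": 0, "ty": 0, "tz": -0.01, "twist": 0}, {"tx": 0, "ty": 0, "tz": -0.03, "twist": 0}, {"tx": 0, "ty": 0, "tz": -0.04, "twist": 0}, {"tx": 0, "ty": 0.01, "tz": -0.03, "twist": 0}, {"tx": 0.02, "ty": 0.024, "tz": 0, "twist": 0}, {"tx": 0.04, "ty": 0.03, "tz": 0, "twist": 0}, {"tx": 0.04, "ty": 0.03, "tz": 0, "twist": 0}, {"tx": 0.04, "ty": 0.03, "tz": 0, "twist": 0}, {"tx": 0.04, "ty": 0.03, "tz": 0, "twist": 0}, {"tx": 0.03, "ty": 0.015, "tz": 0, "twist": 0}, {"tx": 0, "ty": 0, "tz": 0, "twist": 0}, {"tx": 0, "ty": 0, "tz": 0, "twist": 0}]'

```text
clock: 15.4
position: [0.5926, -0.1102, 0.1269]
ee_rot: [-2.219, -2.224, 0.0]
force: [-0.1, -0.7, -0.2]
width: 0.344
gripper_force: 10.0
```

```bash
cat > pk.py <<'E'
import sys
from h import *
q=sys.argv[1]; R=float(sys.argv[2]); n=sys.argv[3]
cal=arm.calibration('wrist'); save('wrist',n)
for r in arm.regions_of('wrist',q)[:2]:
    ys,xs=np.nonzero(r['region']); t=at('wrist',[xs[ys==ys.min()].mean()/640,ys.min()/400],.009,cal)
    a=at('wrist',[xs.min()/640,ys[xs==xs.min()].mean()/400],.009,cal);b=at('wrist',[(xs.max()+1)/640,ys[xs==xs.max()].mean()/400],.009,cal)
    print(round(r['conf'],2),(xs.min(),xs.max(),ys.min(),ys.max()),'y',round(t[1]-R,4),'left',a[:2],'right',b[:2],'xmid',(a+b)[0]/2)
s=arm.observe();print(s['position'])
E
python3 pk.py puck_s_floor .031 w6
```

```text
0.56 (np.int64(292), np.int64(349), np.int64(166), np.int64(217)) y -0.114 left [ 0.56450123 -0.11386701] right [ 0.62278233 -0.11270307] xmid 0.5936417841032331
[ 0.59191157 -0.11268676  0.12669264]
```

View pics/w6.png

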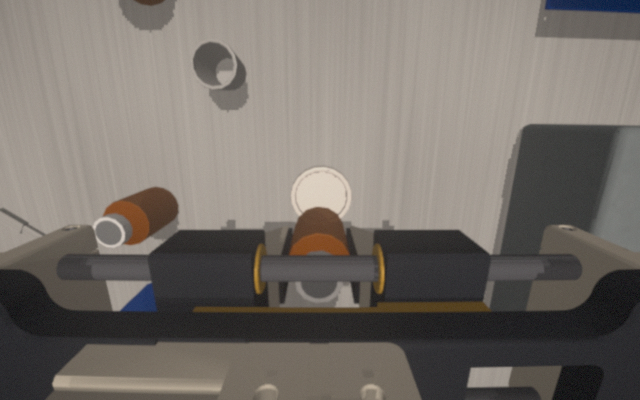

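The s puck is centred at (321,195), near (0.593, −0.113), directly under the held vial. I'll lower it.

>>> move_arm --motion '[{"tx": -0.002, "ty": 0.001, "tz": 0.02, "twist": 0}, {"tx": 0, "ty": 0, "tz": 0.035, "twist": 0}, {"tx": 0, "ty": 0, "tz": 0.03, "twist": 0}, {"tx": 0, "ty": 0, "tz": 0.012, "twist": 0}, {"tx": 0, "ty": 0, "tz": 0.005, "twist": 0}, {"tx": 0, "ty": 0, "tz": 0.002, "twist": 0}, {"tx": 0, "ty": 0, "tz": 0.001, "twist": 0}, {"tx": 0, "ty": 0, "tz": 0, "twist": 0}, {"tx": 0, "ty": 0, "tz": 0, "twist": 0}, {"tx": 0, "ty": 0, "tz": 0, "twist": 0}]'

```text
clock: 16.5
position: [0.594, -0.1131, 0.0222]
ee_rot: [2.221, 2.221, 0.001]
force: [1.1, 0.5, -1.0]
width: 0.344
gripper_force: 10.0
```

>>> move_arm --motion '[{"tx": 0, "ty": 0, "tz": 0, "twist": 0}, {"tx": 0, "ty": 0, "tz": 0, "twist": 0}, {"tx": 0, "ty": 0, "tz": 0, "twist": 0}, {"tx": 0, "ty": 0, "tz": 0, "twist": 0}, {"tx": 0, "ty": 0, "tz": 0, "twist": 0}]' --gripper -0.2

```text
clock: 17.0
position: [0.5937, -0.1131, 0.0216]
ee_rot: [2.222, 2.221, -0.0]
force: [-0.3, 0.0, -0.5]
width: 0.601
gripper_force: 0.0
```

>>> move_arm --motion '[{"tx": 0, "ty": 0, "tz": -0.02, "twist": 0}, {"tx": 0, "ty": 0, "tz": -0.04, "twist": 0}, {"tx": 0, "ty": 0, "tz": -0.04, "twist": 0}, {"tx": 0, "ty": -0.03, "tz": -0.02, "twist": 0}, {"tx": 0, "ty": -0.04, "tz": 0, "twist": 0}, {"tx": 0, "ty": -0.04, "tz": 0, "twist": 0}, {"tx": 0, "ty": -0.04, "tz": 0, "twist": 0}, {"tx": 0, "ty": -0.02, "tz": 0, "twist": 0}, {"tx": 0, "ty": 0, "tz": 0, "twist": 0}, {"tx": 0, "ty": 0, "tz": 0, "twist": 0}]' --gripper -1

```text
clock: 18.0
position: [0.424, -0.1133, 0.142]
ee_rot: [2.221, 2.22, 0.001]
force: [-0.1, -0.2, 0.3]
width: 0.999
gripper_force: 0.0
```

```bash
cat > vi.py <<'E'
import sys
from h import *
q,R,Rc,H,n=sys.argv[1],float(sys.argv[2]),float(sys.argv[3]),float(sys.argv[4]),sys.argv[5]
cal=arm.calibration('wrist'); save('wrist',n)
for r in arm.regions_of('wrist',q)[:3]:
    ys,xs=np.nonzero(r['region']);c=(xs.min()+xs.max()+1)/1280
    print(round(r['conf'],2),(xs.min(),xs.max(),ys.min(),ys.max()),'base y',at('wrist',[c,ys.min()/400],0,cal)[1]-R,'cap y',at('wrist',[c,ys.max()/400],H,cal)[1]+Rc,'x',at('wrist',[c,.5],H/2,cal)[0], 'capx',at('wrist',[xs[ys>ys.max()-5].mean()/640,.5],H,cal)[0])
s=arm.observe();print(s['clock'],s['position'])
E
python3 vi.py vial_m_mid .021 .014 .076 w7
```

```text
0.83 (np.int64(285), np.int64(323), np.int64(282), np.int64(311)) base y -0.2500444692507431 cap y -0.19827356530191712 x 0.40938335176155705 capx 0.40324631775275177
0.66 (np.int64(296), np.int64(341), np.int64(181), np.int64(237)) base y -0.12715778253813828 cap y -0.12472007779187173 x 0.42326910783766675 capx 0.42262664467209293
18.1 [ 0.4249052  -0.1130317   0.14184082]
```

View pics/w7.png

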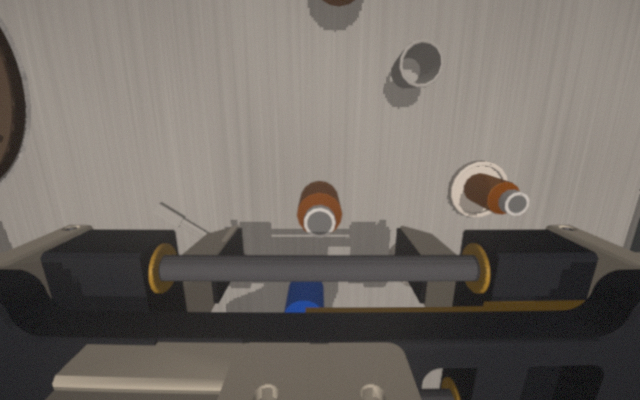

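The s vial stands in its puck (490,190). The amber m vial is at (319,208), near (0.4235, −0.126), with the blue one below it at (305,297). I'll take m.

>>> move_arm --motion '[{"tx": -0.013, "ty": -0.001, "tz": 0.02, "twist": 0}, {"tx": 0, "ty": 0, "tz": 0.04, "twist": 0}, {"tx": 0, "ty": 0, "tz": 0.035, "twist": 0}, {"tx": 0, "ty": 0, "tz": 0.02, "twist": 0}, {"tx": 0, "ty": 0, "tz": 0.004, "twist": 0}, {"tx": 0, "ty": 0, "tz": 0, "twist": 0}, {"tx": 0, "ty": 0, "tz": 0, "twist": 0}]'

```text
clock: 18.8
position: [0.4238, -0.126, 0.0234]
ee_rot: [2.22, 2.221, 0.001]
force: [-0.4, 0.0, 0.5]
width: 0.998
gripper_force: 0.0
```

>>> move_arm --motion '[{"tx": 0, "ty": 0, "tz": 0, "twist": 0}, {"tx": 0, "ty": 0, "tz": 0, "twist": 0}, {"tx": 0, "ty": 0, "tz": 0, "twist": 0}, {"tx": 0, "ty": 0, "tz": 0, "twist": 0}, {"tx": 0, "ty": 0, "tz": 0, "twist": 0}, {"tx": 0, "ty": 0, "tz": 0, "twist": 0}, {"tx": 0, "ty": 0, "tz": 0, "twist": 0}, {"tx": 0, "ty": 0, "tz": 0, "twist": 0}]' --gripper 1 --squeeze 15

```text
clock: 19.6
position: [0.4228, -0.1261, 0.0226]
ee_rot: [2.221, 2.221, 0.0]
force: [1.7, 0.4, 1.3]
width: 0.453
gripper_force: 15.0
```

>>> move_arm --motion '[{"tx": 0, "ty": 0, "tz": -0.01, "twist": 0}, {"tx": 0, "ty": 0, "tz": -0.03, "twist": 0}, {"tx": 0, "ty": 0, "tz": -0.04, "twist": 0}, {"tx": 0, "ty": 0.01, "tz": -0.03, "twist": 0}, {"tx": -0.02, "ty": 0.025, "tz": 0, "twist": 0}, {"tx": -0.035, "ty": 0.03, "tz": 0, "twist": 0}, {"tx": -0.035, "ty": 0.03, "tz": 0, "twist": 0}, {"tx": -0.035, "ty": 0.03, "tz": 0, "twist": 0}, {"tx": -0.035, "ty": 0.02, "tz": 0, "twist": 0}, {"tx": -0.02, "ty": 0.006, "tz": 0, "twist": 0}, {"tx": 0, "ty": 0, "tz": 0, "twist": 0}, {"tx": 0, "ty": 0, "tz": 0, "twist": 0}]'

```text
clock: 20.8
position: [0.5731, -0.3057, 0.1325]
ee_rot: [-2.221, -2.22, -0.001]
force: [0.3, 0.9, -1.1]
width: 0.455
gripper_force: 15.0
```

```bash
python3 pk.py puck_m_floor .036 w8
```

```text
0.96 (np.int64(287), np.int64(356), np.int64(159), np.int64(214)) y -0.3082 left [ 0.53938797 -0.30633919] right [ 0.6109485  -0.30689484] xmid 0.5751682327426767
0.52 (np.int64(233), np.int64(281), np.int64(42), np.int64(91)) y -0.2025 left [ 0.4934711  -0.18226172] right [ 0.53807338 -0.19190478] xmid 0.5157722387217563
[ 0.57332964 -0.30446241  0.1328783 ]
```

View pics/w8.png

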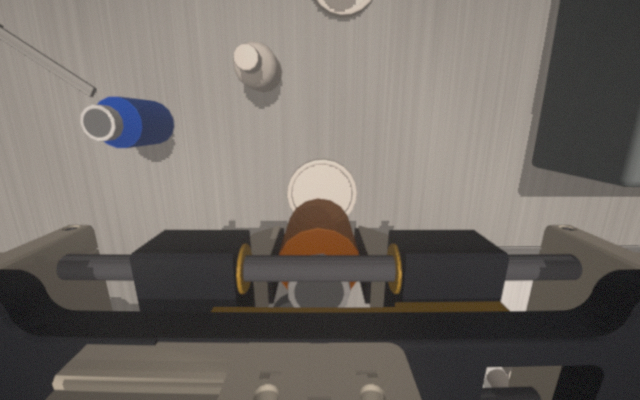

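The m puck is centred at (322,192), near (0.575, −0.307), with the vial above it. I'll lower it.

>>> move_arm --motion '[{"tx": -0.002, "ty": 0.002, "tz": 0.02, "twist": 0}, {"tx": 0, "ty": 0, "tz": 0.035, "twist": 0}, {"tx": 0, "ty": 0, "tz": 0.03, "twist": 0}, {"tx": 0, "ty": 0, "tz": 0.012, "twist": 0}, {"tx": 0, "ty": 0, "tz": 0.005, "twist": 0}, {"tx": 0, "ty": 0, "tz": 0.002, "twist": 0}, {"tx": 0, "ty": 0, "tz": 0.001, "twist": 0}, {"tx": 0, "ty": 0, "tz": 0, "twist": 0}, {"tx": 0, "ty": 0, "tz": 0, "twist": 0}, {"tx": 0, "ty": 0, "tz": 0, "twist": 0}]'

```text
clock: 21.9
position: [0.5759, -0.3083, 0.0282]
ee_rot: [2.221, 2.22, 0.0]
force: [-0.0, 0.8, -1.5]
width: 0.455
gripper_force: 15.0
```

>>> move_arm --motion '[{"tx": 0, "ty": 0, "tz": 0, "twist": 0}, {"tx": 0, "ty": 0, "tz": 0, "twist": 0}, {"tx": 0, "ty": 0, "tz": 0, "twist": 0}, {"tx": 0, "ty": 0, "tz": 0, "twist": 0}, {"tx": 0, "ty": 0, "tz": 0, "twist": 0}]' --gripper -0.5

```text
clock: 22.4
position: [0.5756, -0.3081, 0.0276]
ee_rot: [-2.222, -2.221, 0.0]
force: [-0.1, 0.0, 0.0]
width: 0.745
gripper_force: 0.0
```

>>> move_arm --motion '[{"tx": 0, "ty": 0, "tz": -0.02, "twist": 0}, {"tx": 0, "ty": 0, "tz": -0.04, "twist": 0}, {"tx": 0, "ty": 0, "tz": -0.04, "twist": 0}, {"tx": 0.01, "ty": 0, "tz": -0.03, "twist": 0}, {"tx": 0.045, "ty": -0.02, "tz": 0, "twist": 0}, {"tx": 0.045, "ty": -0.02, "tz": 0, "twist": 0}, {"tx": 0.045, "ty": -0.02, "tz": 0, "twist": 0}, {"tx": 0.045, "ty": -0.02, "tz": 0, "twist": 0}, {"tx": 0.045, "ty": -0.02, "tz": 0, "twist": 0}, {"tx": 0.045, "ty": -0.02, "tz": 0, "twist": 0}, {"tx": 0.045, "ty": -0.015, "tz": 0, "twist": 0}, {"tx": 0.045, "ty": 0, "tz": 0, "twist": 0}]' --gripper -1

```text
clock: 23.6
position: [0.4384, 0.0629, 0.1577]
ee_rot: [2.221, 2.221, -0.002]
force: [1.1, -1.3, -0.9]
width: 0.999
gripper_force: 0.0
```

>>> move_arm --motion '[{"tx": 0.02, "ty": 0, "tz": 0, "twist": 0}, {"tx": 0, "ty": 0, "tz": 0, "twist": 0}, {"tx": 0, "ty": 0, "tz": 0, "twist": 0}]'

```text
clock: 23.9
position: [0.4406, 0.0818, 0.1576]
ee_rot: [2.22, 2.222, -0.001]
force: [-0.4, -0.3, 0.2]
width: 1.0
gripper_force: 0.0
```

```bash
python3 vi.py vial_l_mid .026 .0165 .086 w9
```

```text
0.58 (np.int64(292), np.int64(347), np.int64(159), np.int64(220)) base y 0.08462163517475439 cap y 0.08621163101684182 x 0.44069751250978806 capx 0.44043405223254944
24.0 [0.44070619 0.08056836 0.15739085]
```

View pics/w9.png

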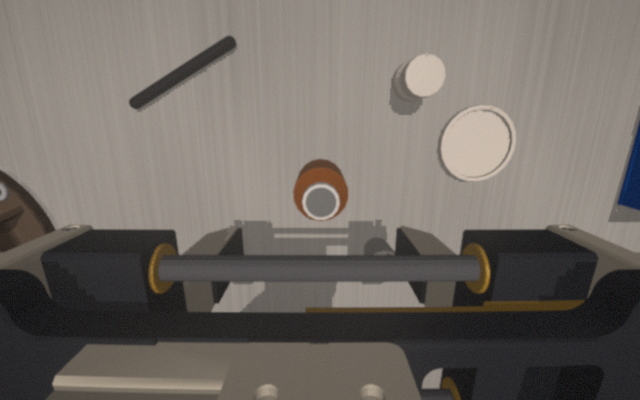

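The l vial is at (320,190), near (0.441, 0.085). I'll shift +4 mm in y and take it.

>>> move_arm --motion '[{"tx": 0.004, "ty": 0, "tz": 0.02, "twist": 0}, {"tx": 0, "ty": 0, "tz": 0.04, "twist": 0}, {"tx": 0, "ty": 0, "tz": 0.04, "twist": 0}, {"tx": 0, "ty": 0, "tz": 0.025, "twist": 0}, {"tx": 0, "ty": 0, "tz": 0.005, "twist": 0}, {"tx": 0, "ty": 0, "tz": 0, "twist": 0}, {"tx": 0, "ty": 0, "tz": 0, "twist": 0}]'

```text
clock: 24.7
position: [0.4416, 0.0857, 0.0286]
ee_rot: [2.222, 2.22, 0.002]
force: [-0.6, -0.5, -0.6]
width: 0.999
gripper_force: 0.0
```

>>> move_arm --motion '[{"tx": 0, "ty": 0, "tz": 0, "twist": 0}, {"tx": 0, "ty": 0, "tz": 0, "twist": 0}, {"tx": 0, "ty": 0, "tz": 0, "twist": 0}, {"tx": 0, "ty": 0, "tz": 0, "twist": 0}, {"tx": 0, "ty": 0, "tz": 0, "twist": 0}, {"tx": 0, "ty": 0, "tz": 0, "twist": 0}, {"tx": 0, "ty": 0, "tz": 0, "twist": 0}, {"tx": 0, "ty": 0, "tz": 0, "twist": 0}]' --gripper 1 --squeeze 18

```text
clock: 25.5
position: [0.4409, 0.0859, 0.0277]
ee_rot: [2.221, 2.221, 0.0]
force: [1.0, -0.0, 2.9]
width: 0.566
gripper_force: 18.0
```

>>> move_arm --motion '[{"tx": 0, "ty": 0, "tz": -0.01, "twist": 0}, {"tx": 0, "ty": 0, "tz": -0.03, "twist": 0}, {"tx": 0, "ty": 0, "tz": -0.03, "twist": 0}, {"tx": 0, "ty": 0.01, "tz": -0.03, "twist": 0}, {"tx": 0.01, "ty": 0.025, "tz": 0, "twist": 0}, {"tx": 0.01, "ty": 0.035, "tz": 0, "twist": 0}, {"tx": 0.01, "ty": 0.035, "tz": 0, "twist": 0}, {"tx": 0.01, "ty": 0.035, "tz": 0, "twist": 0}, {"tx": 0.004, "ty": 0.02, "tz": 0, "twist": 0}, {"tx": 0, "ty": 0.009, "tz": 0, "twist": 0}, {"tx": 0, "ty": 0, "tz": 0, "twist": 0}, {"tx": 0, "ty": 0, "tz": 0, "twist": 0}]'

```text
clock: 26.7
position: [0.6084, 0.1295, 0.1274]
ee_rot: [-2.221, -2.221, 0.002]
force: [0.4, 1.3, -2.3]
width: 0.562
gripper_force: 18.0
```

```bash
python3 pk.py puck_l_floor .041 w10
```

```text
0.98 (np.int64(281), np.int64(362), np.int64(152), np.int64(212)) y 0.1293 left [0.56897319 0.12521696] right [0.65141973 0.13044429] xmid 0.610196462711047
[0.60843846 0.12954416 0.12770439]
```

View pics/w10.png

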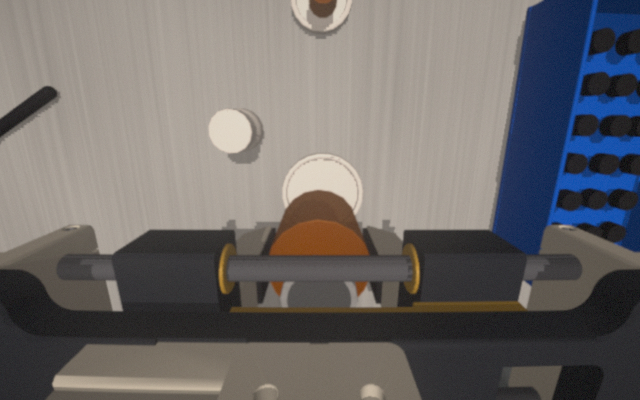

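The l puck is centred at (322,190), near (0.610, 0.129), under the vial. I'll shift +2 mm in x and lower it.

>>> move_arm --motion '[{"tx": 0, "ty": 0.002, "tz": 0.02, "twist": 0}, {"tx": 0, "ty": 0, "tz": 0.03, "twist": 0}, {"tx": 0, "ty": 0, "tz": 0.025, "twist": 0}, {"tx": 0, "ty": 0, "tz": 0.012, "twist": 0}, {"tx": 0, "ty": 0, "tz": 0.005, "twist": 0}, {"tx": 0, "ty": 0, "tz": 0.002, "twist": 0}, {"tx": 0, "ty": 0, "tz": 0.001, "twist": 0}, {"tx": 0, "ty": 0, "tz": 0, "twist": 0}, {"tx": 0, "ty": 0, "tz": 0, "twist": 0}, {"tx": 0, "ty": 0, "tz": 0, "twist": 0}]'

```text
clock: 27.8
position: [0.612, 0.1299, 0.0331]
ee_rot: [2.221, 2.221, 0.001]
force: [-0.6, 0.3, -1.6]
width: 0.559
gripper_force: 18.0
```

>>> move_arm --motion '[{"tx": 0, "ty": 0, "tz": 0, "twist": 0}, {"tx": 0, "ty": 0, "tz": 0, "twist": 0}, {"tx": 0, "ty": 0, "tz": 0, "twist": 0}, {"tx": 0, "ty": 0, "tz": 0, "twist": 0}, {"tx": 0, "ty": 0, "tz": 0, "twist": 0}, {"tx": 0, "ty": 0, "tz": 0, "twist": 0}]' --gripper -0.7

```text
clock: 28.4
position: [0.6117, 0.1299, 0.0326]
ee_rot: [2.221, 2.221, 0.0]
force: [0.2, -0.4, -1.0]
width: 0.852
gripper_force: 0.0
```

>>> move_arm --motion '[{"tx": 0, "ty": 0, "tz": -0.02, "twist": 0}, {"tx": 0, "ty": 0, "tz": -0.04, "twist": 0}, {"tx": 0, "ty": 0, "tz": -0.04, "twist": 0}, {"tx": 0, "ty": 0, "tz": -0.04, "twist": 0}, {"tx": 0, "ty": -0.04, "tz": 0, "twist": 0}, {"tx": 0, "ty": -0.04, "tz": 0, "twist": 0}, {"tx": 0, "ty": -0.04, "tz": 0, "twist": 0}, {"tx": 0, "ty": -0.04, "tz": 0, "twist": 0}, {"tx": 0, "ty": 0, "tz": 0, "twist": 0}, {"tx": 0, "ty": 0, "tz": 0, "twist": 0}]'

```text
clock: 29.4
position: [0.4516, 0.1297, 0.173]
ee_rot: [2.22, 2.221, 0.001]
force: [0.8, -0.6, 0.6]
width: 0.853
gripper_force: 0.0
```

```bash
python3 - <<'E'
from h import *
a=save('side','s2')[110:330,230:410];b=save('top','t2')[130:280,150:520]
a=cv2.resize(a[:,:,::-1],(360,440));b=cv2.resize(b[:,:,::-1],(440,178))
o=np.zeros((440,800,3),np.uint8);o[:,:360]=a;o[:178,360:]=b;cv2.imwrite('pics/f.png',o)
E
```

```text
(no output)
```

View pics/f.png

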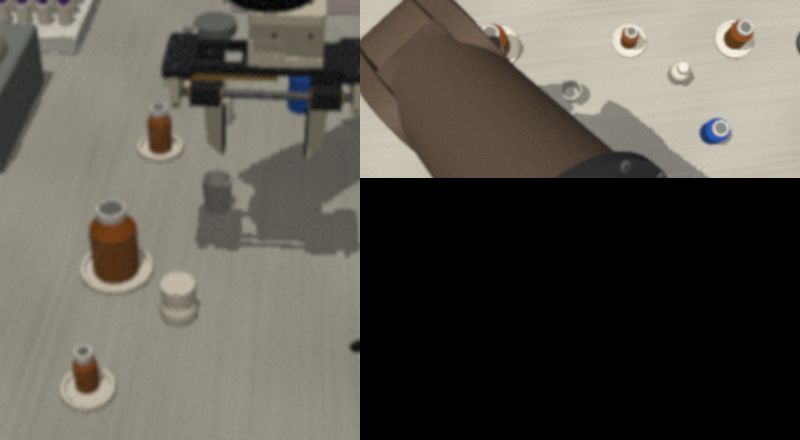

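The side crop shows xs (85,375), l (113,250) and s (160,135) upright in their pucks. The top crop shows s (629,38) and m (738,35) in theirs, and the bottle, jar and blue vial have not moved. I'll hand it in.

```bash
python3 -c "
from cell import arm
print(arm.sign_off())"
```

```text
the job is handed in; nothing more can be done
None
```

All four amber vials are standing upright in the pucks of their own size, the bottle, jar and blue vial were left where they stood, and the job is handed in at about 29.5 s of the 106 s allowed.

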